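# Set the lamp's filter turret to the ring, then press the lamp button

## Task

On the flat lamp box beside the microscope, gently push the upright tab of the black filter turret round with the fingertips until it clicks in pointing at the plate with the ring sign. Then press the round lamp button beside the box fully down and let it come up again. Only push and press: do not pinch the tab, do not press the button before the turret is set, and leave the other things on the table where they are.

Things in the scene. Friction and masses are not known exactly. Their poses are not given: they have to be found in the camera images.
- lamp_house: White flat lamp box, fixed, level, turned by some yaw: 180 mm (its x) by 240 mm (y) by 70 mm tall. Origin: centre of its underside; its front (-x) faces the robot. On its top lies a horizontal black turret, 96 mm diameter, upper face 12 mm above the box top, hub 18 mm; its axis is 30 mm toward +x from the box centre. A low tube runs from the +y side to the microscope.
- axis (a point): Point on the turret's vertical turning axis, 18 mm above the box top.
- tab (a point): Middle of the top edge of the turret's one tab: an upright black fin set radially, 46 to 74 mm from the axis, 12 mm thick, top 46 mm and foot 4 mm above the box top. The point is 60 mm from the axis. x axis radially outward (where the tab points), z up, y the counter-clockwise side seen from above.
- turret (a joint): Turret angle, rad, growing counter-clockwise from above. 0 at the start: tab toward the box's +y side, at a blank white plate. At pi/4, pi/2 (robot side), 3pi/4 and pi it points at the four signed plates. Stops at -0.08 and 3.22. Clicks at all five: 2 to 4 N at the tab to leave one; let go within about 0.3 rad of one it draws itself onto it.
- mark_ring: THE GOAL STATION: flat round white plate, 34 mm diameter and 2 mm thick on the box top, 98 mm from the turret axis, with a black ring sign (29 mm outer, 17 mm inner diameter). Origin: plate centre, at the box top. Which of the four signed stations it has differs from time to time.
- mark_dot: Same plate with a solid black round dot (26 mm).
- mark_bar: Same plate with a single black bar (8 x 29 mm).
- mark_cross: Same plate with a black cross (two bars 8 x 29 mm).
- lamp_button (a joint): Travel of the lamp button, m: 0 up, 0.006 fully down; springs back. Fully down takes 5 N.
- lamp_button_top (a point): Centre of the top of the lamp button, a black round push button 32 mm in diameter in a grey housing fixed to the table to the right of the lamp box; pressed straight down.
- microscope: White and black microscope, fixed, to the left of the lamp box: base 220 x 150 mm, 390 mm tall. Origin: centre of its underside.
- oil_bottle: Bystander, leave alone: small amber dropper bottle with black cap, 28 mm diameter, 75 mm tall. Origin: centre of its underside.
- petri_dish: Bystander, leave alone: closed clear flat dish, 94 mm diameter, 16 mm tall. Origin: centre of its underside.
- slide_box: Bystander, leave alone: closed wooden box 100 x 75 x 34 mm. Origin: centre of its underside.
- sample_jar: Bystander, leave alone: clear jar with steel lid, 68 mm diameter, 85 mm tall. Origin: centre of its underside.
- marker: Bystander, leave alone: grey marker pen lying down, 16 mm diameter, about 130 mm long (origin under its middle).
- spare_ring: Bystander, leave alone: loose aluminium filter ring, 48 mm outer diameter, 8 mm tall, lying flat. Origin: centre of its underside.
Not all that is in view belongs to the job. Of the things that look like the part that bears lamp_button, take the one that is farthest to the robot's right at the start.

How it is judged:
By the outcome, as a careful person would: the job done as asked, in the order asked, and still so for the second after the job is handed in, with the robot touching nothing.
It also fails if it takes over 61 s, if anything falls off the work surface, if the arm or the gripper's body presses on something with over 40 N, if the wrist force passes 120 N, or if a joint passes its speed limit or range.

## Robot

A 6-joint arm with a two-finger parallel gripper is mounted at the origin on the work surface. World frame = base frame: x ahead of the robot, y to its left, z up, the work surface at z = 0. Lengths are in mm, angles in degrees, forces in N, time in s.
With the tool pointing down it reaches from about 300 to 850 mm from the base axis. Payload 4.2 kg.
Tool frame: the origin (TCP) lies at the centre of the arm's flange, where the gripper is bolted on; the fingertips stand 191 mm ahead of it and the grasp point (between the pads) lies 172 mm ahead of it; z points along the fingers, y is the direction in which the jaws open and shut (so a half turn about z gives the same grasp; the last joint's range is limited). The gripper opens to 91 mm and grips with 3 to 60 N. Pads are 32 mm wide; open, the fingers measure 118 mm over their backs; the gripper's body (76 mm by 178 mm) begins 60 mm behind the grasp point.
Start: joints at [70.703, 18.312, 89.639, -0, 72.044, -1.146], TCP at [179.125, 546.386, 404.776] pointing down, gripper open.
Joint ranges: [-177.97, 177.97], [-48.28, 115.42], [12.27, 149.76], [-77.06, 257.06], [2.81, 150.46], [-146.56, 146.56]. Speed limits (degrees/s): [147.25, 147.25, 180, 180, 180, 180].

## Interface

Orientations are given as [roll, pitch, yaw] about the fixed x, y, z axes, in that order (R = Rz(yaw) Ry(pitch) Rx(roll)).
In Python, from workcell import status, vision, ticket gives the robot as it stands.
- The arm moves only by the shell command python3 -m jog 'ROWS' [FORCE]. ROWS is JSON, a list of rows, each a list of 7 numbers: the finger opening in m, from 0 to 0.0912, then the shift along the tool's x, y, z in m, then the turn, a rotation vector about the tool's x, y, z in rad. A call has 1 to 12 rows; each row shifts and turns the commanded pose from where the row before left it, along the tool's axes as they then stand; what a row does not reach is not made up. A row lasts 1/8 s, in which the tool goes at most 62.5 mm and 10.7 degrees, less where a joint would pass 70% of its speed; a pose out of reach is approached as far as the arm can. A call with a gripper value outside its range is refused whole. The fingers move at their own pace and stop on an object; FORCE is the grip in N (left out, the last holds). Time passes only in rows, so rows that do not move let the fingers close. It gives the time, the measured TCP pose, the force and the opening at its end, in the units of the state.
- status.state(): the state, without advancing time (a new reading comes with each control period).
- vision.grab_frame(name): name is "side" or "top"; returns a dict with "color" (384x512x3 uint8, blue, green, red), "depth" (384x512 float32, mm along the optical axis (not along the pixel's ray), 0 where there is no reading), "fov_y" (degrees; the focal length in pixels is half the picture's height over the tangent of half this angle, whatever the lens; pixels are square), "cx", "cy" (the principal point, pixels), "pose" (4x4, takes a point from camera to world coordinates). Camera axes: x right, y down, z forward; pixel columns grow to the right and rows downward; lengths in mm; the calibration is good to about 2 mm. A picture is of the moment at which its call begins.
- ticket.job_done(): hands the job in, once; it reports no verdict.
Trained networks look in the newest picture that a camera, given by its name, has taken for a name from the list of things; names that differ only in an ending like _2 or _b are one class to them, and where a whole thing is asked for, a point or a joint stands for the part that bears it (a point fixed in the world has none). Each returns a list of dicts, best first, with "p" (0 to 1); they miss things now and then, are a little off and sometimes report something else, mostly with a low value. They report only what shows in the picture. A call takes as long as a camera call. They do not tell look-alikes from the thing itself.
- vision.find_in(camera, label): "location" ([x, y, z] in mm, in world coordinates, good to about 4 mm: the middle of the surface that is visible of it).
- vision.silhouettes(camera, label): "pixels" (384x512 bool, what is visible of it).
The state is a dict: "time_s": time; "qpos": joint angles; "qvel": joint speeds; "effort": joint torques, N m; "ee_pos": TCP position; "ee_rot": TCP orientation; "force": force on the tool from outside, world axes, zero at the start; "torque": the same for the moment, N m; "gripper_width": finger opening in mm.
Only numpy, scipy, OpenCV 4.12 (cv2) and the standard library are available. Lean on these libraries where they do the work, as an engineer would, in place of code of your own. Each camera call takes 0.05 s, during which the arm holds its last target.

## Working session

There is one attempt and no reset: what is moved stays moved. The work goes in short steps, Python scripts to look and compute and a shell command to move; the robot and the scene stay as the last step left them, time stands still between calls to the robot, and variables do not carry over. Pictures are saved under pics/ and viewed, and the job is handed in when it is done.

```bash
mkdir -p pics; ls; python3 - <<'E'
from workcell import status, vision
import cv2
s=status.state(); print(s)
for n in ("side","top"):
    f=vision.grab_frame(n); cv2.imwrite(f"pics/{n}0.png",f["color"]); print(n,f["fov_y"],f["cx"],f["cy"],f["pose"].round(3).tolist())
    for l in ["lamp_house","tab","mark_ring","mark_dot","mark_bar","mark_cross","lamp_button_top","microscope","axis"]:
        try: print(l,[(round(d["p"],2),[round(float(x)) for x in d["location"]]) for d in vision.find_in(n,l)])
        except Exception as e: print(l,e)
E
```

```text
pics
{'time_s': 0.0, 'qpos': array([ 7.07060635e+01,  1.83504910e+01,  8.97067071e+01, -2.66454525e-03,
        7.20442336e+01, -1.14590609e+00]), 'qvel': array([ 0.0115625 , -0.00262363, -0.09896184,  0.0823475 ,  0.01913768,
        0.09260705]), 'effort': array([-1.00711153e-03, -4.12445033e+01, -2.31978571e+01,  7.25135906e-02,
        4.58300533e-02, -1.51054160e-04]), 'ee_pos': array([179.0444356 , 546.22952686, 403.92947992]), 'ee_rot': array([-1.79898538e+02,  5.04321775e-04,  1.61852794e+02]), 'force': array([-0.81229538, -0.37724364,  0.05376779]), 'torque': array([-0.01188345,  0.01924239, -0.01872408]), 'gripper_width': 91.20218504133052}
side 47.09769567792386 258.1448199072968 197.85631303990914 [[0.967, -0.171, 0.19, 376.268], [-0.255, -0.704, 0.663, -704.226], [0.02, -0.689, -0.724, 862.835], [0.0, 0.0, 0.0, 1.0]]
lamp_house [(0.94, [534, 28, 72]), (0.18, [564, 66, 85])]
tab [(0.85, [565, 66, 84])]
mark_ring [(0.62, [492, 123, 71])]
mark_dot [(0.62, [516, -15, 76])]
mark_bar [(0.47, [585, -31, 69])]
mark_cross [(0.61, [372, -321, 12])]
lamp_button_top [(0.75, [469, -256, 20]), (0.63, [494, -362, 27]), (0.6, [563, -291, 23])]
microscope [(0.56, [491, 365, 137])]
axis [(0.87, [568, 64, 81])]
top 52.63212990790605 257.50418001990215 198.87361333378 [[0.018, -0.975, 0.221, 340.483], [-1.0, -0.019, -0.003, -5.808], [0.007, -0.221, -0.975, 1015.092], [0.0, 0.0, 0.0, 1.0]]
lamp_house [(0.77, [537, 73, 72])]
tab [(0.63, [570, 73, 80]), (0.43, [482, 371, 160])]
mark_ring [(0.71, [495, 123, 70])]
mark_dot [(0.52, [512, -13, 75])]
mark_bar []
mark_cross [(0.54, [480, 52, 72])]
lamp_button_top [(0.59, [494, -363, 25]), (0.54, [473, -260, 21]), (0.4, [561, -294, 21])]
microscope [(0.76, [480, 372, 167])]
axis [(0.85, [565, 71, 85])]
```

```bash
python3 - <<'E'
import cv2
for n in ("side","top"):
    a=cv2.imread(f"pics/{n}0.png"); cv2.imwrite(f"pics/{n}0b.png",cv2.resize(a,(800,600),interpolation=cv2.INTER_CUBIC))
E
```

```text
(no output)
```

View pics/side0.png

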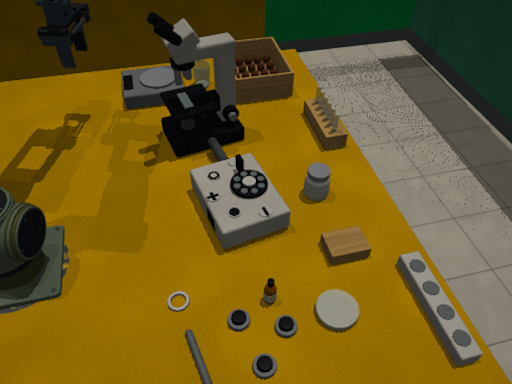

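View pics/top0.png

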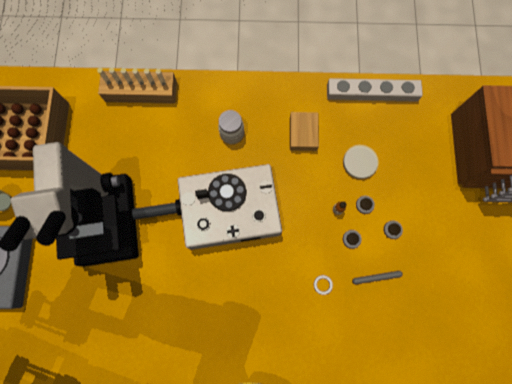

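In the pictures, the tab is at top (200,193), pointing +y. The ring plate is at top (203,224) and side (213,175), at the pi/4 station. The other plates in the top view are cross (233,231), dot (259,215) and bar (266,186). There are three look-alike buttons at top (352,240), (365,205) and (393,230). The one farthest right is (393,230), at world (494,-363). Next I'll measure them precisely.

```bash
cat > h.py <<'E'
import numpy as np, cv2
from workcell import status, vision
def cloud(f):
    d=f["depth"]; fl=d.shape[0]/2/np.tan(np.radians(f["fov_y"]/2))
    v,u=np.mgrid[:d.shape[0],:d.shape[1]]
    P=np.stack([(u-f["cx"])/fl*d,(v-f["cy"])/fl*d,d],-1)
    W=P@f["pose"][:3,:3].T+f["pose"][:3,3]; W[d==0]=np.nan
    return W
def ray(f,u,v,z):
    fl=f["depth"].shape[0]/2/np.tan(np.radians(f["fov_y"]/2))
    r=f["pose"][:3,:3]@np.array([(u-f["cx"])/fl,(v-f["cy"])/fl,1]); o=f["pose"][:3,3]
    return o+r*(z-o[2])/r[2]
def proj(f,p):
    fl=f["depth"].shape[0]/2/np.tan(np.radians(f["fov_y"]/2))
    c=f["pose"][:3,:3].T@(np.array(p)-f["pose"][:3,3]); return [f["cx"]+fl*c[0]/c[2],f["cy"]+fl*c[1]/c[2]]
E
python3 - <<'E'
from h import *
np.set_printoptions(precision=1,suppress=True)
for n in ("top","side"):
    f=vision.grab_frame(n); W=cloud(f); z=W[...,2]
    m=(z>64)&(z<120)&(W[...,0]>400)&(W[...,0]<700)&(W[...,1]>-90)&(W[...,1]<165)
    tube=(z>15)&(W[...,0]>400)&(W[...,0]<700)&(W[...,1]>165)&(W[...,1]<200)
    r=cv2.minAreaRect(W[m&(z<75)][:,:2].astype(np.float32)); print(n,"rect",r,cv2.boxPoints(r).tolist(), np.nanmedian(z[m&(z<75)]))
    t=m&(z>95); print("tab pts",t.sum(),W[t].mean(0),W[t].min(0),W[t].max(0))
    if tube.sum(): print("tube",W[tube].min(0),W[tube].max(0))
    k=(z>120)&(W[...,1]<620)&(W[...,0]>250)&(W[...,1]>100); 
    for a in (120,200,300): 
        kk=k&(z>a)&(z<a+100)
        if kk.sum(): print("scope",a,np.nanpercentile(W[kk],[1,99],axis=0))
    for l in ("turret","mark_ring","lamp_button_top","tab"):
        for s in vision.silhouettes(n,l)[:3]:
            q=s["pixels"]; v,u=np.nonzero(q); print(l,round(s["p"],2),u.mean(),v.mean(),q.sum(),np.nanmean(W[q],0),np.nanmin(W[q],0),np.nanmax(W[q],0))
    a=f["color"]
    if n=="top": cv2.imwrite("pics/ctop.png",cv2.resize(a[150:260,160:300],None,fx=5,fy=5,interpolation=cv2.INTER_CUBIC)); cv2.imwrite("pics/cbut.png",cv2.resize(a[180:260,320:420],None,fx=6,fy=6,interpolation=cv2.INTER_CUBIC))
E
```

```text
top rect ((540.4649658203125, 61.977638244628906), (179.853271484375, 237.04476928710938), 10.077105522155762) [[431.18731689453125, 162.9368438720703], [472.66387939453125, -70.45108795166016], [649.7426147460938, -38.9815673828125], [608.2660522460938, 194.4063720703125]] 70.17970165717509
tab pts 87 [558.3 126.6 112.3] [551.6 112.8  96.6] [568.5 140.7 119.4]
tube [436.5 165.   36.8] [611.2 200.   75.7]
scope 120 [[399.9 305.5 127.4]
 [600.9 437.8 216. ]]
scope 200 [[433.8 347.2 201.7]
 [606.5 389.4 299.7]]
scope 300 [[396.5 328.9 301.4]
 [601.5 421.1 385.9]]
turret 0.73 224.2941176470588 191.81803921568627 1275 [567.4  73.4  84.7] [522.5  22.3  66.6] [617.5 147.6 119.4]
turret 0.24 265.0223880597015 186.17910447761193 134 [586.8 -27.   72.3] [570.9 -42.2  67.1] [602.7 -11.9  76.7]
mark_ring 0.73 202.07299270072994 223.47445255474452 137 [489.3 126.   72.8] [473.2 111.3  69. ] [505.3 141.5  77.6]
lamp_button_top 0.65 224.39181746656178 191.37372147915028 1271 [568.5  73.2  84.8] [522.5  22.3  66.6] [623.  140.7 119.4]
lamp_button_top 0.52 352.5 238.0 128 [ 466.9 -254.9   21.4] [ 45
[... 860 characters left out ...]
 0.65 247.79817444219066 180.7079107505071 986 [569.4  70.2  87.4] [525.   19.9  70.7] [620.3 184.7 121.2]
turret 0.65 317.28471411901984 181.2788798133022 857 [752.4  52.   60. ] [724.3  29.5   2.4] [809.6  97.1  91.2]
lamp_button_top 0.71 264.78010471204186 363.9633507853403 191 [ 495.5 -368.1   23.2] [ 481.7 -380.5   12.9] [ 509.1 -352.2   27.5]
lamp_button_top 0.67 239.02061855670104 316.9639175257732 194 [ 469.8 -258.2   22.7] [ 454.4 -271.6   11.3] [ 486.8 -239.6   28.6]
lamp_button_top 0.46 286.445 323.21 200 [ 561.9 -296.2   22.8] [ 546.5 -310.    12.2] [ 580.4 -278.7   28.1]
tab 0.61 247.6704081632653 180.55102040816325 980 [569.2  70.7  87.5] [524.6  19.9  70.1] [619.8 184.7 121.2]
```

View pics/ctop.png

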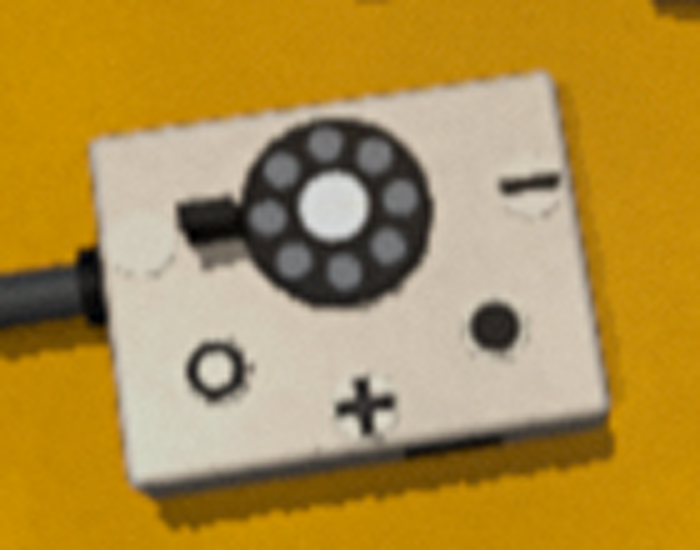

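View pics/cbut.png

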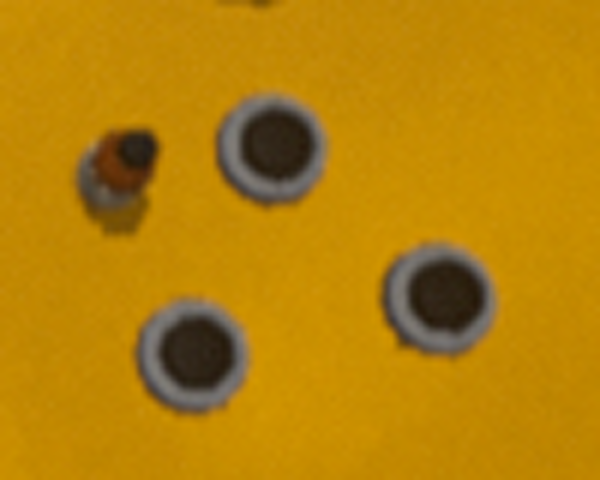

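The close crops confirm both choices. The ring plate is at the first signed station (pi/4), and the button is the isolated one at right (crop 440,295). The box fit gives yaw 10°, axis ≈ (570.7, 67) and tab ≈ (560, 126). First I'll turn the tool to yaw 100 and close the fingers.

```bash
python3 -m jog '[[0,0,0,0,0,0,0.18],[0,0,0,0,0,0,0.18],[0,0,0,0,0,0,0.18],[0,0,0,0,0,0,0.18],[0,0,0,0,0,0,0.18],[0,0,0,0,0,0,0.18]]' 20
cat >> h.py <<'E'
from scipy.spatial.transform import Rotation as R
def plan(pts, verbose=True):
    s=status.state(); Rm=R.from_euler("xyz",s["ee_rot"],degrees=True).as_matrix(); p=s["ee_pos"]
    print("t",round(s["time_s"],2),"pos",p.round(1),"rot",s["ee_rot"].round(2),"F",s["force"].round(1),"w",round(s["gripper_width"],1))
    for q in pts:
        q=np.array(q,float); print(q,"tool shift m",((Rm.T@(q-p))/1000).round(4)); p=q
E
python3 -c "
from h import *
plan([(330,100,404),(597,129,404)])"
```

```text
time_s: 2.25
ee_pos: [179.1, 546.4, 404.8]
ee_rot: [-180.0, -0.0, 99.6]
force: [0.9, -0.5, -0.5]
gripper_width: 34.0
t 2.25 pos [179.1 546.4 404.8] rot [-180.     -0.     99.63] F [ 0.9 -0.5 -0.5] w 34.0
[330. 100. 404.] tool shift m [-0.4653  0.0741  0.0007]
[597. 129. 404.] tool shift m [-0.0161  0.2681 -0.    ]
```

```bash
python3 -m jog '[[0,-0.0465,0.0074,0,0,0,0],[0,-0.0465,0.0074,0,0,0,0],[0,-0.0465,0.0074,0,0,0,0],[0,-0.0465,0.0074,0,0,0,0],[0,-0.0465,0.0074,0,0,0,0],[0,-0.0465,0.0074,0,0,0,0],[0,-0.0465,0.0074,0,0,0,0],[0,-0.0465,0.0074,0,0,0,0],[0,-0.0465,0.0074,0,0,0,0],[0,-0.0465,0.0074,0,0,0,0]]' 
python3 -c "
from h import *
plan([(592,131.6,404),(592,131.6,306),(592,131.6,286)])"
```

```text
time_s: 3.5
ee_pos: [332.6, 99.8, 405.1]
ee_rot: [179.9, -0.0, 100.0]
force: [1.6, 1.0, -0.7]
gripper_width: 0.7
t 3.5 pos [332.6  99.8 405.1] rot [ 1.7992e+02 -1.0000e-02  9.9980e+01] F [ 1.6  1.  -0.7] w 0.7
[592.  131.6 404. ] tool shift m [-0.0136  0.2609  0.0015]
[592.  131.6 306. ] tool shift m [-0.     -0.0001  0.098 ]
[592.  131.6 286. ] tool shift m [-0.   -0.    0.02]
```

```bash
python3 -m jog '[[0,-0.0022,0.0435,0,0,0,0],[0,-0.0022,0.0435,0,0,0,0],[0,-0.0023,0.0435,0,0,0,0],[0,-0.0023,0.0435,0,0,0,0],[0,-0.0023,0.0435,0,0,0,0],[0,-0.0023,0.0434,0,0,0,0],[0,0,0,0.03,0,0,0],[0,0,0,0.03,0,0,0],[0,0,0,0.02,0,0,0],[0,0,0,0,0,0,0]]' 
python3 - <<'E'
from h import *
plan([(592,131.6,286)])
f=vision.grab_frame("side"); cv2.imwrite("pics/s1.png",cv2.resize(f["color"][110:270,160:340],None,fx=4,fy=4,interpolation=cv2.INTER_CUBIC))
g=vision.grab_frame("top"); cv2.imwrite("pics/t1.png",cv2.resize(g["color"][130:260,140:300],None,fx=4,fy=4,interpolation=cv2.INTER_CUBIC))
E
```

```text
time_s: 4.75
ee_pos: [591.5, 132.9, 323.1]
ee_rot: [-179.8, 0.0, 100.0]
force: [0.0, 0.6, 0.1]
gripper_width: 0.3
t 4.75 pos [591.5 132.9 323.1] rot [-179.78    0.     99.97] F [0.  0.6 0.1] w 0.3
[592.  131.6 286. ] tool shift m [-0.0014  0.0004  0.0371]
```

View pics/s1.png

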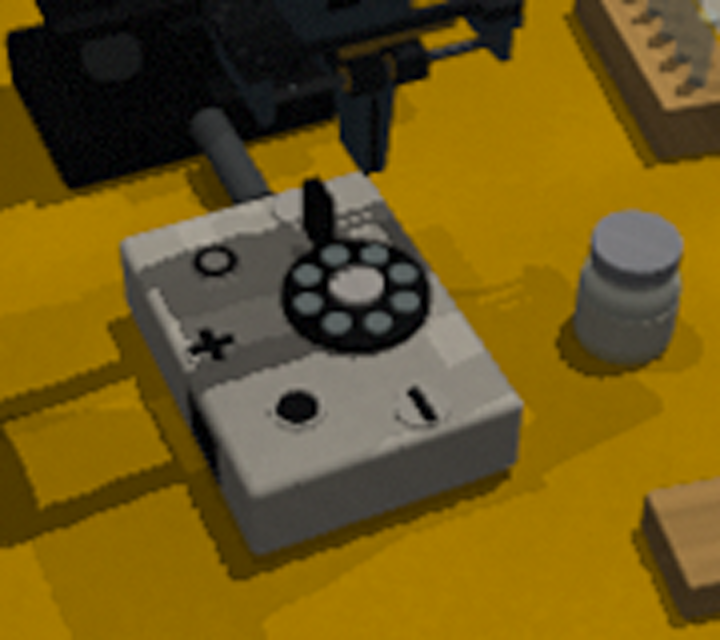

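View pics/t1.png

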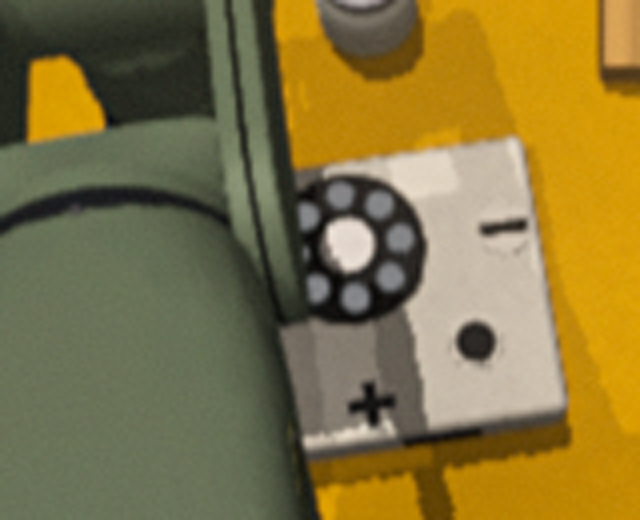

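The side crop shows the closed fingers at (370,150), standing beside the tab at (318,205) on its far (+x) side. The top view is blocked by the arm. Now I'll lower the fingers.

```bash
python3 -m jog '[[0,-0.001,0,0.02,0,0,0],[0,0,0,0.017,0,0,0],[0,0,0,0,0,0,0]]' 
python3 - <<'E'
from h import *
plan([(592,131.6,286)])
f=vision.grab_frame("side"); cv2.imwrite("pics/s2.png",cv2.resize(f["color"][140:220,200:300],None,fx=7,fy=7,interpolation=cv2.INTER_CUBIC))
W=cloud(f);z=W[...,2]
m=(z>90)&(z<135)&(W[...,0]>540)&(W[...,0]<640)&(W[...,1]>90)&(W[...,1]<170)
v,u=np.nonzero(m); 
k=W[m]; fin=k[k[:,0]>572]; tab=k[k[:,0]<572]; 
print("fing",len(fin),fin.min(0).round(),fin.max(0).round()); print("tab",len(tab),tab.min(0).round(),tab.max(0).round())
E
```

```text
time_s: 5.22
ee_pos: [591.7, 132.0, 286.9]
ee_rot: [-179.9, -0.0, 100.0]
force: [1.4, 0.1, -0.4]
gripper_width: 0.2
t 5.22 pos [591.7 132.  286.9] rot [-179.88   -0.     99.97] F [ 1.4  0.1 -0.4] w 0.2
[592.  131.6 286. ] tool shift m [-0.0004  0.0002  0.0009]
fing 114 [579. 112. 101.] [605. 146. 135.]
tab 101 [554. 111.  90.] [568. 144. 122.]
```

View pics/s2.png

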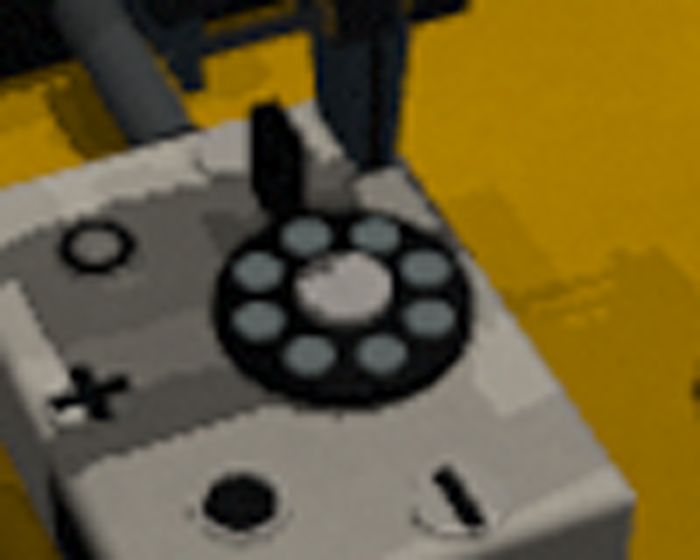

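The fingers stand about 12 mm behind the tab, level with it. I'll close the gap and then look for contact.

```bash
python3 -m jog '[[0,0,-0.005,0,0,0,0],[0,0,-0.004,0,0,0,0],[0,0,-0.002,0,0,0,0],[0,0,0,0,0,0,0]]' ; python3 -m jog '[[0,0,-0.002,0,0,0,0],[0,0,0,0,0,0,0]]'
```

```text
time_s: 5.78
ee_pos: [581.0, 130.1, 288.1]
ee_rot: [180.0, -0.0, 100.0]
force: [-0.1, -0.7, 0.5]
gripper_width: 0.4
time_s: 6.02
ee_pos: [579.1, 129.8, 287.7]
ee_rot: [-180.0, -0.0, 100.0]
force: [-0.6, 0.0, -0.7]
gripper_width: 0.4
```

```bash
python3 -c "
from h import *
plan([(572,129,286)])
c,s=np.cos(np.radians(5)),np.sin(np.radians(5)); r,d=60,20
print(r*(c-1)+d*s,-r*s+d*(c-1))"
```

```text
t 6.03 pos [579.1 129.8 287.7] rot [-180.     -0.     99.97] F [-0.6  0.  -0.7] w 0.4
[572. 129. 286.] tool shift m [ 0.0005 -0.0071  0.0017]
1.514796740457896 -5.305450603024579
```

```bash
python3 -m jog '[[0,0.0007,-0.0026,0,0,0,-0.0436],[0,0.0007,-0.0026,0,0,0,-0.0436],[0,0.0007,-0.0026,0,0,0,-0.0436],[0,0.0007,-0.0026,0,0,0,-0.0436],[0,0,0,0,0,0,0]]' 
python3 - <<'E'
from h import *
plan([])
f=vision.grab_frame("side"); cv2.imwrite("pics/s3.png",cv2.resize(f["color"][140:220,200:300],None,fx=7,fy=7,interpolation=cv2.INTER_CUBIC))
E
```

```text
time_s: 6.65
ee_pos: [568.7, 130.2, 287.8]
ee_rot: [179.9, -0.0, 109.9]
force: [0.3, 0.8, -0.1]
gripper_width: 0.2
t 6.65 pos [568.7 130.2 287.8] rot [ 1.7994e+02 -1.0000e-02  1.0993e+02] F [ 0.3  0.8 -0.1] w 0.2
```

View pics/s3.png

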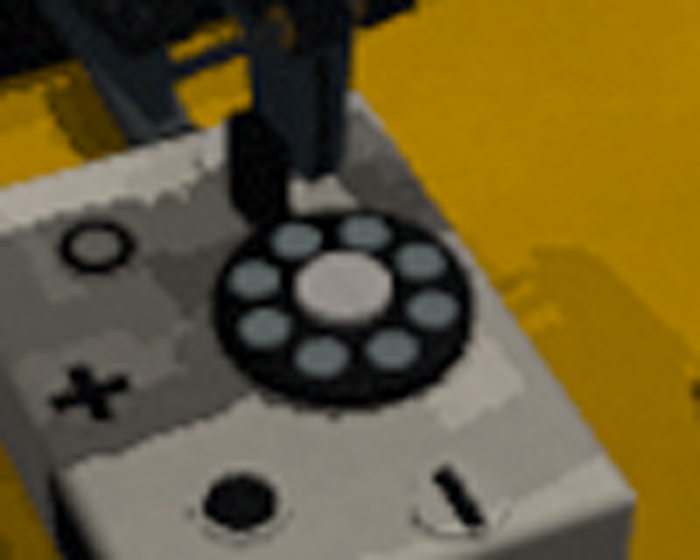

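The turret is turning with the fingers: the tab is now at (258,165) and the discs have rotated. I'll continue the arc.

```bash
python3 -m jog '[[0,0.0007,-0.0026,0,0,0,-0.0436],[0,0.0007,-0.0026,0,0,0,-0.0436],[0,0.0007,-0.0026,0,0,0,-0.0436],[0,0.0007,-0.0026,0,0,0,-0.0436],[0,0.0007,-0.0026,0,0,0,-0.0436],[0,0.0007,-0.0026,0,0,0,-0.0436],[0,0.0007,-0.0026,0,0,0,-0.0436],[0,0.0007,-0.0026,0,0,0,-0.0436],[0,0,0,0,0,0,0]]' 
python3 - <<'E'
from h import *
plan([])
f=vision.grab_frame("side"); cv2.imwrite("pics/s4.png",cv2.resize(f["color"][140:220,200:300],None,fx=7,fy=7,interpolation=cv2.INTER_CUBIC))
E
```

```text
time_s: 7.82
ee_pos: [547.5, 124.8, 287.7]
ee_rot: [-180.0, -0.0, 129.9]
force: [0.4, -0.4, -0.9]
gripper_width: 0.2
t 7.83 pos [547.5 124.8 287.7] rot [-1.7997e+02 -2.0000e-02  1.2988e+02] F [ 0.4 -0.4 -0.9] w 0.2
```

View pics/s4.png

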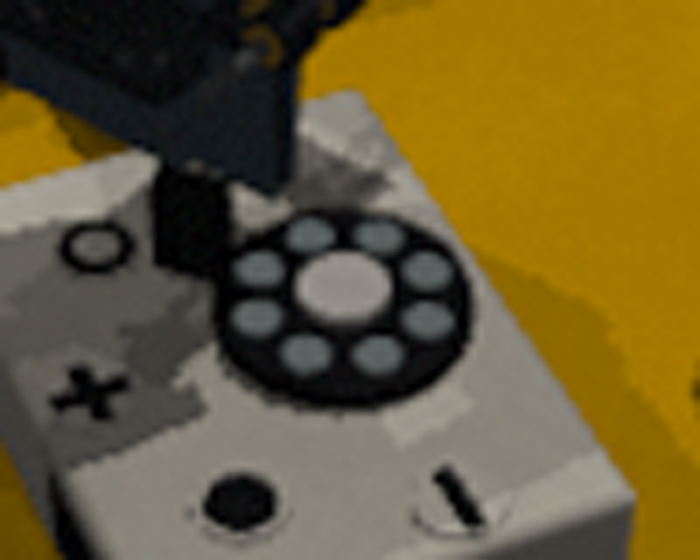

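The eight discs are back in the same pattern as at the start, which means a turn of about 45°, so it seems to have clicked ahead of the fingers. I'll back off (+y tool), lift and check.

```bash
python3 -m jog '[[0,0,0.008,0,0,0,0],[0,0,0.012,0,0,0,0],[0,0,0,-0.03,0,0,0],[0,0,0,-0.05,0,0,0],[0,0,0,-0.05,0,0,0],[0,0,0,0,0,0,0]]' 
python3 - <<'E'
from h import *
plan([])
f=vision.grab_frame("side"); cv2.imwrite("pics/s5.png",cv2.resize(f["color"][140:220,200:300],None,fx=7,fy=7,interpolation=cv2.INTER_CUBIC))
W=cloud(f);z=W[...,2]
m=(z>95)&(z<128)&(W[...,0]>450)&(W[...,0]<640)&(W[...,1]>30)&(W[...,1]<170)
k=W[m]; c=k.mean(0); print(len(k),c,k.min(0),k.max(0)); print("turret angle from +y box",np.degrees(np.arctan2(c[1]-67,c[0]-570.7))-100)
E
```

```text
time_s: 8.62
ee_pos: [564.2, 138.5, 422.4]
ee_rot: [179.5, 0.3, 129.9]
force: [0.1, 0.1, 0.3]
gripper_width: 0.3
t 8.62 pos [564.2 138.5 422.4] rot [179.48   0.26 129.95] F [0.1 0.1 0.3] w 0.3
121 [522.45945389 100.54027673 110.24981041] [508.50092729  89.10637661  95.05138713] [537.9164127  114.62713276 120.80499455]
turret angle from +y box 45.1902116849061
```

View pics/s5.png

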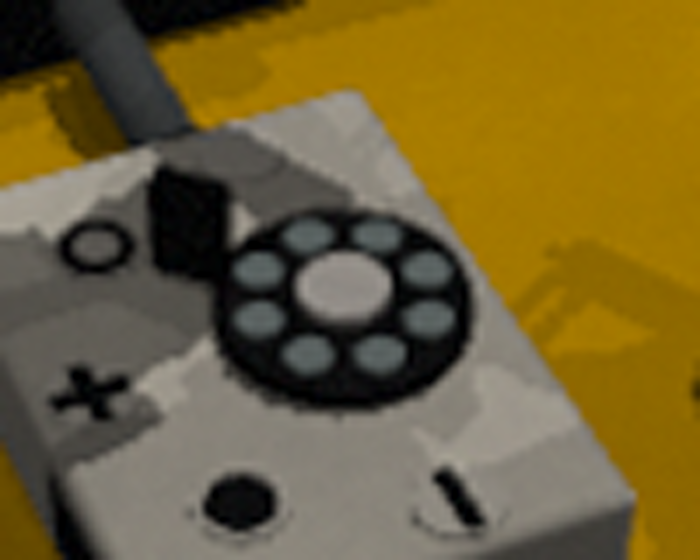

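The turret now measures 45.2° from the start direction, so the tab points at the ring plate. Next is the button position.

```bash
python3 - <<'E'
from h import *
for n,(u0,v0,u1,v1) in {"top":(378,214,410,246),"side":(246,348,284,383)}.items():
    f=vision.grab_frame(n); W=cloud(f); c=f["color"][v0:v1,u0:u1].max(2)
    m=(c<60).astype(np.uint8); k,lab,st,ce=cv2.connectedComponentsWithStats(m); i=1+st[1:,4].argmax()
    u,v=ce[i]+[u0,v0]; zz=W[v0:v1,u0:u1,2][lab==i]
    print(n,u,v,st[i],"z",np.median(zz),np.percentile(zz,[10,90]),ray(f,u,v,26).round(1), "meanxyz",np.median(W[v0:v1,u0:u1][lab==i],0).round(1))
    for d in vision.find_in(n,"lamp_button_top"): print(round(d["p"],2),np.round(d["location"],1))
    cv2.imwrite(f"pics/b_{n}.png",cv2.resize(f["color"][v0:v1,u0:u1],None,fx=10,fy=10))
plan([(494,-363,422),(494,-363,240)])
E
```

```text
top 394.032967032967 228.87912087912088 [11 10 11 11 91] z nan [nan nan] [ 491.8 -361.6   26. ] meanxyz [nan nan nan]
0.69 [ 557.7 -293.3   22.9]
side 264.2760180995475 363.71493212669685 [ 10   8  17  17 221] z 23.627777264731435 [18.47692263 25.73924006] [ 494.3 -368.5   26. ] meanxyz [ 494.6 -367.5   23.6]
0.71 [ 678.3 -290.8   17.6]
0.51 [ 494.6 -363.8   24.4]
0.5 [ 472.  -255.9   20.2]
t 8.88 pos [562.9 137.9 415.9] rot [-1.7983e+02 -1.0000e-01  1.2995e+02] F [ 0.6 -0.5  0.3] w 0.4
[ 494. -363.  422.] tool shift m [-0.3398 -0.3745 -0.0055]
[ 494. -363.  240.] tool shift m [-0.0003  0.0006  0.182 ]
```

View pics/b_side.png

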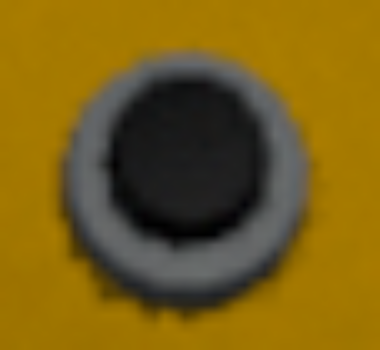

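```bash
python3 -m jog '[[0,-0.034,-0.0375,0,0,0,0],[0,-0.034,-0.0375,0,0,0,0],[0,-0.034,-0.0375,0,0,0,0],[0,-0.034,-0.0375,0,0,0,0],[0,-0.034,-0.0375,0,0,0,0],[0,-0.034,-0.0375,0,0,0,0],[0,-0.034,-0.0375,0,0,0,0],[0,-0.034,-0.0375,0,0,0,0],[0,-0.034,-0.0375,0,0,0,0],[0,-0.034,-0.0375,0,0,0,0],[0,0,0,0,0,0,0]]' 
python3 -c "
from h import *
plan([(493.5,-364,400),(493.5,-364,235)])"
```

```text
time_s: 10.25
ee_pos: [493.1, -366.6, 415.6]
ee_rot: [-179.9, -0.2, 129.7]
force: [-0.3, 0.1, 0.0]
gripper_width: 0.2
t 10.25 pos [ 493.1 -366.6  415.6] rot [-1.7993e+02 -1.5000e-01  1.2970e+02] F [-0.3  0.1  0. ] w 0.2
[ 493.5 -364.   400. ] tool shift m [0.0017 0.002  0.0156]
[ 493.5 -364.   235. ] tool shift m [-0.0004  0.0002  0.165 ]
```

```bash
python3 -m jog '[[0,0.001,0.001,0.05,0,0,0],[0,0,0.001,0.05,0,0,0],[0,0,0,0.05,0,0,0],[0,0,0,0.024,0,0,0],[0,0,0,0,0,0,0],[0,0,0,0,0,0,0]]' 
python3 - <<'E'
from h import *
plan([(493.5,-364,225)])
f=vision.grab_frame("side"); cv2.imwrite("pics/s6.png",cv2.resize(f["color"][300:384,210:330],None,fx=6,fy=6,interpolation=cv2.INTER_CUBIC))
g=vision.grab_frame("top"); cv2.imwrite("pics/t6.png",cv2.resize(g["color"][150:270,140:300],None,fx=5,fy=5,interpolation=cv2.INTER_CUBIC))
E
```

```text
time_s: 11.0
ee_pos: [495.2, -361.2, 244.6]
ee_rot: [180.0, 0.1, 130.0]
force: [0.5, 0.4, 0.4]
gripper_width: 0.7
t 11.0 pos [ 495.2 -361.2  244.6] rot [1.7997e+02 7.0000e-02 1.2998e+02] F [0.5 0.4 0.4] w 0.7
[ 493.5 -364.   225. ] tool shift m [-0.001  -0.0031  0.0196]
```

View pics/s6.png

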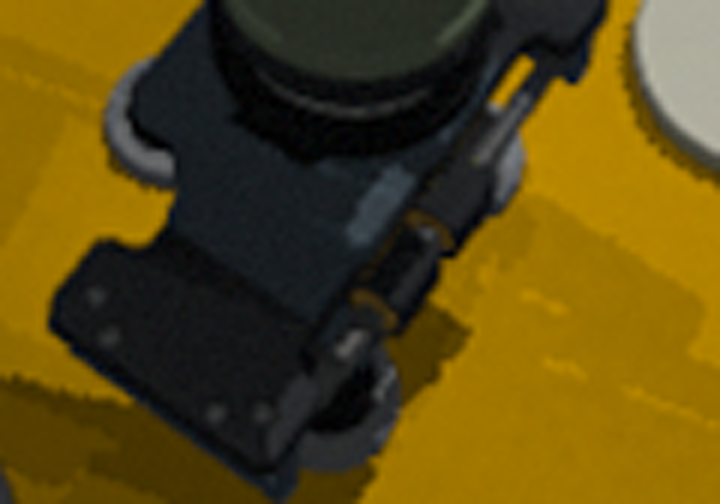

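View pics/t6.png

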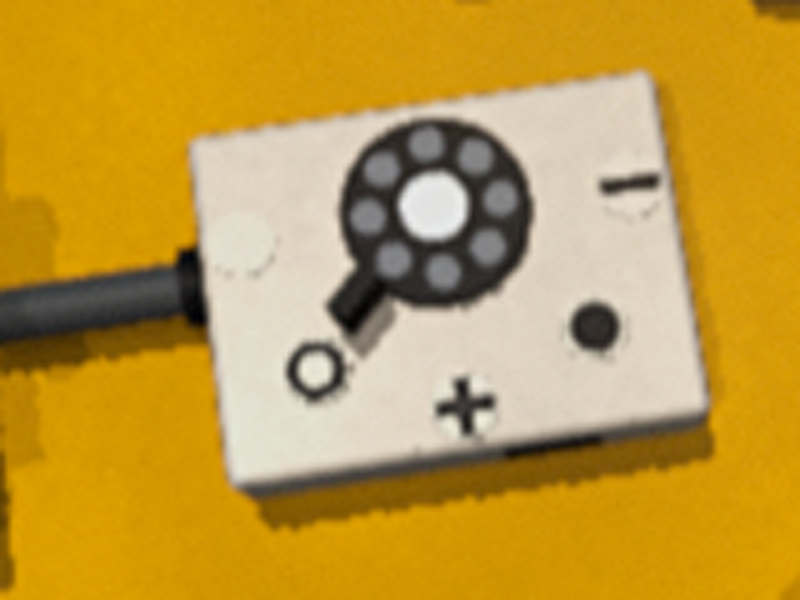

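The top crop shows the tab at (360,295), aimed at the ring plate at (315,370). The side crop shows the fingers over the far-right button at (345,410). I'll centre on it and press in small steps.

```bash
python3 -m jog '[[0,-0.001,-0.003,0.01,0,0,0],[0,0,0,0.012,0,0,0],[0,0,0,0,0,0,0],[0,0,0,0,0,0,0]]'; python3 -m jog '[[0,0,0,0.002,0,0,0],[0,0,0,0.002,0,0,0],[0,0,0,0,0,0,0]]';  python3 -m jog '[[0,0,0,0.002,0,0,0],[0,0,0,0,0,0,0]]'
```

```text
time_s: 11.6
ee_pos: [493.0, -364.3, 221.5]
ee_rot: [180.0, -0.0, 129.9]
force: [-1.1, -0.6, 0.3]
gripper_width: 0.9
time_s: 11.98
ee_pos: [492.9, -364.2, 217.6]
ee_rot: [180.0, -0.0, 129.9]
force: [0.7, 0.1, 0.1]
gripper_width: 0.3
time_s: 12.22
ee_pos: [493.0, -364.2, 215.5]
ee_rot: [-180.0, -0.0, 129.9]
force: [0.3, -0.3, -0.1]
gripper_width: 0.4
```

```bash
python3 -m jog '[[0,0,0,0.002,0,0,0],[0,0,0,0,0,0,0]]'; python3 -m jog '[[0,0,0,0.002,0,0,0],[0,0,0,0,0,0,0]]';  python3 -m jog '[[0,0,0,0.002,0,0,0],[0,0,0,0,0,0,0]]'
```

```text
time_s: 12.48
ee_pos: [492.9, -364.2, 213.5]
ee_rot: [180.0, -0.0, 129.9]
force: [0.4, 0.8, -0.4]
gripper_width: 0.4
time_s: 12.72
ee_pos: [493.1, -364.3, 211.8]
ee_rot: [180.0, 0.0, 129.9]
force: [0.4, 0.7, 2.0]
gripper_width: 0.2
time_s: 12.98
ee_pos: [493.0, -364.3, 209.9]
ee_rot: [180.0, 0.0, 129.9]
force: [-0.8, -0.0, 3.3]
gripper_width: 0.3
```

```bash
python3 -m jog '[[0,0,0,0.002,0,0,0],[0,0,0,0,0,0,0]]'; python3 -m jog '[[0,0,0,0.001,0,0,0],[0,0,0,0,0,0,0]]';  python3 -m jog '[[0,0,0,0.001,0,0,0],[0,0,0,0,0,0,0]]'; python3 -m jog '[[0,0,0,0.001,0,0,0],[0,0,0,0,0,0,0]]'
```

```text
time_s: 13.22
ee_pos: [493.0, -364.3, 207.8]
ee_rot: [180.0, 0.0, 129.9]
force: [-0.4, 0.7, 5.2]
gripper_width: 0.6
time_s: 13.48
ee_pos: [493.0, -364.3, 207.1]
ee_rot: [180.0, 0.0, 129.9]
force: [-0.2, 0.1, 6.8]
gripper_width: 0.5
time_s: 13.72
ee_pos: [493.0, -364.3, 207.0]
ee_rot: [180.0, 0.0, 129.9]
force: [-2.4, 1.9, 11.5]
gripper_width: 0.2
time_s: 13.98
ee_pos: [493.0, -364.2, 206.9]
ee_rot: [180.0, 0.1, 129.9]
force: [-3.8, 3.4, 16.7]
gripper_width: 0.3
```

The button bottomed out: the force rises softly to about 5 N at z≈208, then hits a stiff stop at 207. Now I'll release.

```bash
python3 -m jog '[[0,0,0,-0.004,0,0,0],[0,0,0,-0.006,0,0,0],[0,0,0,-0.03,0,0,0],[0,0,0,-0.05,0,0,0],[0,0,0,-0.06,0,0,0],[0,0,0,-0.06,0,0,0],[0,0,0,0,0,0,0],[0,0,0,0,0,0,0]]'; python3 -m jog '[[0,0.03,-0.04,0,0,0,0],[0,0.03,-0.04,0,0,0,0],[0,0.03,-0.04,0,0,0,0],[0,0,0,0,0,0,0],[0,0,0,0,0,0,0]]'
python3 - <<'E'
from h import *
plan([])
for n in("side","top"):
    f=vision.grab_frame(n); cv2.imwrite(f"pics/{n}9.png",f["color"])
    W=cloud(f);z=W[...,2]
    m=(z>95)&(z<128)&(W[...,0]>450)&(W[...,0]<640)&(W[...,1]>30)&(W[...,1]<170)
    c=W[m].mean(0); print(n,c,"turret deg",np.degrees(np.arctan2(c[1]-67,c[0]-570.7))-100)
    w=(abs(W[...,0]-493)<9)&(abs(W[...,1]+364)<9); print("button z",np.nanmedian(z[w]))
    for x,y in((470,-257),(561,-294)):
        w=(abs(W[...,0]-x)<9)&(abs(W[...,1]-y)<9); print("other z",np.nanmedian(z[w]))
a=np.hstack([cv2.imread("pics/side9.png"),cv2.imread("pics/top9.png")]); cv2.imwrite("pics/fin.png",cv2.resize(a,(800,300)))
E
```

```text
time_s: 14.98
ee_pos: [492.7, -364.1, 413.5]
ee_rot: [-180.0, -0.1, 129.9]
force: [-0.1, 0.2, -1.3]
gripper_width: 0.3
time_s: 15.6
ee_pos: [343.5, -372.4, 413.4]
ee_rot: [180.0, -0.1, 129.9]
force: [0.2, 0.5, 0.2]
gripper_width: 0.4
t 15.6 pos [ 343.5 -372.4  413.4] rot [ 1.7997e+02 -1.3000e-01  1.2992e+02] F [0.2 0.5 0.2] w 0.4
side [522.55567349 100.53840694 110.32258427] turret deg 45.13807417354832
button z 24.352167656903816
other z 24.155972016748706
other z 24.000253587993143
top [520.41451147 102.52699697 113.10105116] turret deg 44.758566788841165
button z 22.05604317753898
other z 22.55434857880232
other z 22.259754253729966
```

View pics/top9.png

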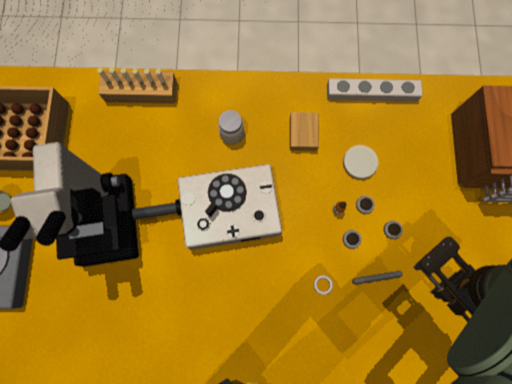

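View pics/side9.png

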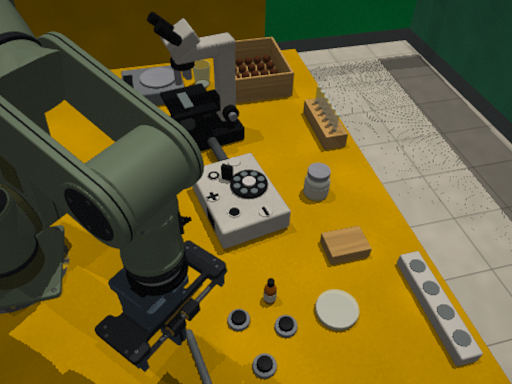

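The final pictures show the tab at the ring (top (210,210)), the button at top (393,230) back up level with its look-alikes, and the bystanders where they were. The arm is clear, with tips at z≈222. I'm handing in.

```bash
python3 -c "
from workcell import ticket
print(ticket.job_done())"
```

```text
the job is handed in; nothing more can be done
None
```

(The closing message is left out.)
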